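Lay out the biscuit station

TASK

Lay out the biscuit station for the next pupil: press the red heart press and the blue square press fully home into the foam cutouts of their own shapes, stand the green tin upright on the mat, in line with and midway between the two foam inserts, and stand the yellow pot upright and centred on top of the green tin. Leave the plate, the mug and the sugar shaker where they are, and let go of everything at the end.

Things in the scene. Friction and masses are not known exactly. Their poses are not given: they have to be found in the camera images.
- mat: thin grey baking mat fixed to the table, 130 mm (its x) by 440 mm (its y), 3 mm thick; origin at the centre of its underside, z up. The two foam inserts are fixed on top of it, each centred 150 mm from the mat's centre along its y, one at either end (which is where changes); so the mat's centre is the midpoint between them
- foam_heart: black foam insert fixed on the mat, 100 x 100 x 32 mm high, with a white-floored HEART cutout in its middle, 20 mm deep (floor 12 mm above the origin), 3 mm wider than the heart press all round; lobes towards its +x, point towards -x: the press fits with its axes parallel to the insert's, its origin above the insert's. Origin at the centre of the underside, z up
- foam_square: black foam insert fixed on the mat, 100 x 100 x 32 mm high, with a white-floored SQUARE cutout in its middle, 58 x 58 mm, sides parallel to its x and y, 20 mm deep (flat floor 12 mm above the origin). Origin at the centre of the underside, z up
- heart_press: loose red heart-shaped biscuit press, about 100 g: solid body 24 mm thick, 61 mm wide (its y), 56 mm long (its x: point at -25, lobe tops at +31 mm). Black grip bar on top, 44 mm along x, 14 mm wide along y, centred over the origin, 24 to 48 mm above the underside. Origin on the underside, below the bar's middle, z up. Starts upright on the table
- square_press: loose blue square biscuit press, about 100 g: solid body 52 x 52 mm, 24 mm thick, with the same black grip bar on top: 44 mm long along x, 14 mm wide along y, centred, from 24 to 48 mm above the underside. Origin at the centre of the underside, z up. Starts standing on the table
- green_tin: loose green closed tin, an upright cylinder of 60 mm diameter, 55 mm high, with a flat top and a bright band round it, about 220 g. Origin at the centre of the underside, z up. Starts standing on the table
- yellow_pot: loose small yellow closed sprinkle pot, an upright cylinder of 44 mm diameter, 40 mm high, with a pale label, about 100 g. Origin at the centre of the underside, z up. Starts standing on the table
- plate: bystander: white plate of biscuits, 130 mm across, 22 mm high, loose, beyond the mat. Origin at the centre of the underside
- mug: bystander: blue mug, 76 mm across, 85 mm high, with a handle, loose, beyond the mat on the robot's left. Origin at the centre of the underside
- shaker: bystander: glass sugar shaker with a steel top, 64 mm across, 102 mm high, loose, beyond the mat on the robot's right. Origin at the centre of the underside
Things that resemble listed ones, but are neither listed nor needed, are in the scene too. There is more than one size of the square_press; the job needs the smaller.

How it is judged:
By the outcome, as a careful person would: the job done as asked, in the order asked, and still so for the second after the job is handed in, with the robot touching nothing.
It also fails if it takes over 112 s, if anything falls off the work surface, if the arm or the gripper's body presses on something with over 40 N, if the wrist force passes 120 N, or if a joint passes its speed limit or range.

ROBOT

A 7-joint arm with a two-finger parallel gripper is mounted at the origin on the work surface. World frame = base frame: x ahead of the robot, y to its left, z up, the work surface at z = 0. Lengths are in m, angles in rad, forces in N, time in s.
With the tool pointing down it reaches from about 0.425 to 0.925 m from the base axis. Payload 6.8 kg.
Tool frame: the origin (TCP) lies midway between the tips of the shut fingers; the grasp point (between the pads) lies 19 mm behind it; z points along the fingers, y is the line along which they close (so a half turn about z gives the same grasp; the last joint's range is limited). The gripper opens to 85 mm and grips with 20 to 120 N. Pads are 22 mm wide; open, the fingers measure 114 mm over their backs; the gripper's body (76 mm by 85 mm) begins 54 mm behind the grasp point. The pads swing forward as they close: fully open they stand 13 mm farther back than shut.
Start: joints at [-1.412, 0.477, 0.022, 1.555, -0.011, 1.109, -0.083], TCP at [0.178, 0.651, 0.231] pointing down, gripper open.
Joint ranges: [-2.96, 2.96], [-0.34, 2.1], [-1.41, 1.46], [0.24, 2.44], [-1.37, 4.51], [0.17, 1.92], [-2.96, 2.96]. Speed limits (rad/s): [2.39, 2.39, 3.14, 3.14, 3.14, 3.14, 3.14].

INTERFACE

Orientations are given as a rotation vector (axis times angle).
In Python, from bench import status, vision, r gives the robot as it stands. The module is installed in compiled form; this text tells all that it offers.
- The arm moves only by the shell command python3 -m handwheel 'ROWS' [OPENING] [FORCE]. ROWS is JSON, a list of rows, each an object with "dp": the shift along the tool's x, y, z in m, a list of three; "delta_rot": the turn, a rotation vector about the tool's x, y, z in rad, a list of three. In form: [{"dp": [x, y, z], "delta_rot": [rx, ry, rz]}, ...]. A call has 1 to 12 rows; each row is the pose to reach, as a shift and turn from the pose commanded when the call began, along the tool's axes at that moment; what a row does not reach only later rows make up. A row lasts 1/8 s, in which the tool goes at most 62.5 mm and 10.7 degrees, less where a joint would pass 70% of its speed; a pose out of reach is approached as far as the arm can. A call with a gripper value outside its range is refused whole. OPENING is the opening, from 0 (shut) to 1 (fully open), set as the call begins (- or left out, the last holds). The fingers move at their own pace and stop on an object; FORCE is the grip in N (left out, the last holds). Time passes only in rows, so rows that repeat a pose let the fingers close. It gives the time, the measured TCP pose, the force, the opening and the grip force at its end, in the units of the state.
- status.get_obs(): the state, without advancing time (a new reading comes with each control period).
- vision.grab_frame(name): name is "scene" or "top" or "wrist"; returns a dict with "img" (480x640x3 uint8, blue, green, red), "fovy" (degrees; the focal length in pixels is half the picture's height over the tangent of half this angle, whatever the lens; pixels are square), "cx", "cy" (the principal point, pixels), "world_from_camera" (4x4, takes a point from camera to world coordinates). Camera axes: x right, y up, looking along -z (the intrinsics and any distortion apply to the point x, -y, -z); pixel columns grow to the right and rows downward; lengths in m; the calibration is good to about 2 mm. A picture is of the moment at which its call begins. There is no depth.
- r.hand_in(): hands the job in; it is judged then, once.
The state is a dict: "clock": time; "joints": joint angles; "qvel": joint speeds; "tau": joint torques, N m; "tcp_pos": TCP position; "orientation": TCP orientation; "contact_force": force on the tool from outside, world axes, zero at the start; "moment": the same for the moment, N m; "grip_width": finger opening in m; "gripper_force": force on a finger pad.
Only numpy, scipy, OpenCV 4.12 (cv2) and the standard library are available. Lean on these libraries where they do the work, as an engineer would, in place of code of your own. Each camera call takes 0.05 s, during which the arm holds its last target. There are 200 camera calls.

## Working session

There is one attempt and no reset: what is moved stays moved. The work goes in short steps, Python scripts to look and compute and a shell command to move; the robot and the scene stay as the last step left them, time stands still between calls to the robot, and variables do not carry over. Pictures are saved under pics/ and viewed, at most 19 in all, crops included, and the job is handed in when it is done.

```bash
mkdir -p pics
python3 - <<'E'
from bench import status,vision,r
import cv2,numpy as np
print({k:np.round(v,3).tolist() for k,v in status.get_obs().items()})
for n in("scene","top"):
    f=vision.grab_frame(n); cv2.imwrite(f"pics/{n}0.png",f["img"]); print(n,f["fovy"],f["cx"],f["cy"],[k for k in f if k!="img"],np.round(f["world_from_camera"],4).tolist())
E
```

```text
{'clock': 0.0, 'joints': [-1.412, 0.478, 0.022, 1.556, -0.011, 1.109, -0.083], 'qvel': [0.002, 0.0, 0.0, 0.001, 0.001, 0.001, 0.001], 'tau': [0.0, -59.646, 1.608, -28.121, 0.012, 0.009, 0.0], 'tcp_pos': [0.178, 0.651, 0.23], 'orientation': [-0.418, -3.114, 0.003], 'contact_force': [-0.671, -0.147, -0.31], 'moment': [-0.026, -0.01, 0.014], 'gripper_force': 0.0, 'grip_width': 0.086}
scene 56.965005935757674 324.110702973971 238.3828231017652 ['fovy', 'cx', 'cy', 'world_from_camera'] [[-0.8945, -0.24, 0.3771, 0.9497], [0.4464, -0.524, 0.7254, 0.7101], [0.0235, 0.8172, 0.5759, 0.591], [0.0, 0.0, 0.0, 1.0]]
top 52.8780297975445 316.7139115266788 241.44991012775625 ['fovy', 'cx', 'cy', 'world_from_camera'] [[0.0013, 0.9981, -0.0619, 0.5323], [-1.0, 0.0011, -0.0031, 0.0053], [-0.003, 0.0619, 0.9981, 1.2474], [0.0, 0.0, 0.0, 1.0]]
```

View pics/top0.png

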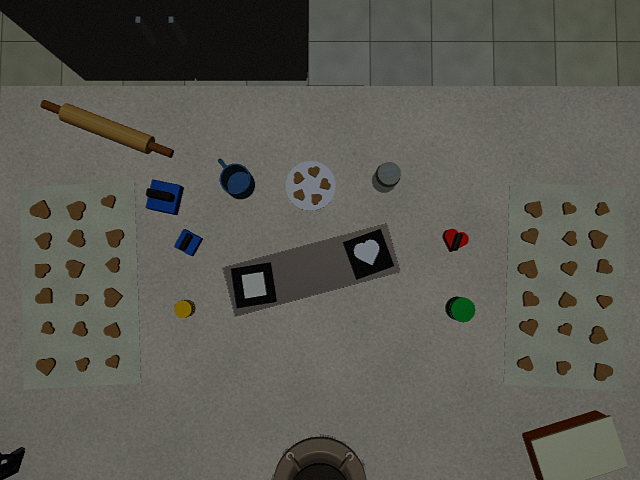

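View pics/scene0.png

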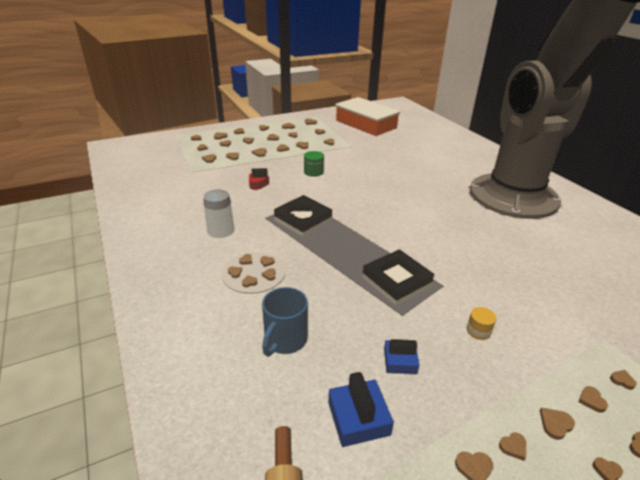

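The top view shows the heart press at about (456,240), the tin at (461,309), the small square press at (188,242) with the big one at (164,196), the pot at (184,309), the heart foam at (368,253) and the square foam at (253,285). Next I measure these with blobs and an enlarged composite.

```bash
cat > h.py <<'E'
from bench import status,vision,r
import cv2,numpy as np
from scipy.spatial.transform import Rotation as R
def px2w(f,uv,z):
    fl=240/np.tan(np.radians(f["fovy"]/2)); T=np.array(f["world_from_camera"])
    uv=np.atleast_2d(np.array(uv,float))
    d=np.c_[(uv[:,0]-f["cx"])/fl,-(uv[:,1]-f["cy"])/fl,-np.ones(len(uv))]@T[:3,:3].T
    return T[:3,3]+d*((z-T[2,3])/d[:,2])[:,None]
def w2px(f,p):
    fl=240/np.tan(np.radians(f["fovy"]/2)); T=np.array(f["world_from_camera"])
    c=(np.atleast_2d(p)-T[:3,3])@T[:3,:3]
    return np.c_[f["cx"]+fl*c[:,0]/-c[:,2],f["cy"]-fl*c[:,1]/-c[:,2]]
def pose():
    o=status.get_obs(); return np.array(o["tcp_pos"]),R.from_rotvec(o["orientation"])
def goto(p,yaw=None):
    """dp (mm) and delta_rot for TCP target p, tool down, tool y at world angle yaw (deg, mod 180); relative to measured pose"""
    q,Rm=pose()
    if yaw is None: y=Rm.as_matrix()[:,1]; yaw=np.degrees(np.arctan2(y[1],y[0]))
    best=None
    for k in(0,180):
        a=np.radians(yaw+k); Y=np.array([np.cos(a),np.sin(a),0]); Z=np.array([0,0,-1.]); X=np.cross(Y,Z)
        rv=(Rm.inv()*R.from_matrix(np.c_[X,Y,Z])).as_rotvec()
        if best is None or np.linalg.norm(rv)<np.linalg.norm(best): best=rv
    dp=Rm.inv().apply(np.array(p)-q)
    print("dp",np.round(dp,4).tolist(),"rot",np.round(best,3).tolist(),"|dp|",round(float(np.linalg.norm(dp)),3))
E
python3 - <<'E'
from h import *
f=vision.grab_frame("top"); im=f["img"]; hsv=cv2.cvtColor(im,cv2.COLOR_BGR2HSV)
def blob(name,m,box,z):
    x0,y0,x1,y1=box; M=np.zeros(m.shape,np.uint8); M[y0:y1,x0:x1]=m[y0:y1,x0:x1]
    n,l,s,c=cv2.connectedComponentsWithStats(M); i=1+np.argmax(s[1:,4])
    cn=max(cv2.findContours((l==i).astype(np.uint8),0,2)[0],key=cv2.contourArea)
    h=cv2.boxPoints(cv2.minAreaRect(cn)); w=px2w(f,h,z)[:,:2]; e=w[1]-w[0]; e2=w[2]-w[1]
    print(name,s[i,4],np.round(c[i],1),"centroid",np.round(px2w(f,c[i],z)[0,:2],4),"rect",np.round(w.mean(0),4),"edges mm/deg",[(round(np.linalg.norm(v)*1e3,1),round(np.degrees(np.arctan2(v[1],v[0]))%180,1)) for v in(e,e2)])
H,S,V=cv2.split(hsv)
sat=S>130; blk=((V<45)).astype(np.uint8)
hb=(430,220,480,260);sb=(170,225,210,260)
blob("heart red",(sat&((H<10)|(H>170))).astype(np.uint8),hb,.02)
blob("heart bar",blk,hb,.048); blob("sq bar",blk,sb,.048)
blob("sq body",((sat&(H>100)&(H<135))|(V<45)).astype(np.uint8),sb,.024)
blob("tin",(sat&(H>45)&(H<80)).astype(np.uint8),(440,290,485,330),.05)
blob("pot",(sat&(H>15)&(H<35)).astype(np.uint8),(165,295,205,325),.036)
blob("foamH",blk,(335,220,400,285),.035); blob("foamS",blk,(225,255,285,315),.035)
blob("holeH",(V>120).astype(np.uint8),(350,235,385,270),.015); blob("holeS",(V>120).astype(np.uint8),(238,268,272,302),.015)
T=[cv2.resize(im[y-30:y+30,x-40:x+40],None,fx=4.6 if 0 else 3.25,fy=3.25,interpolation=2) for x,y in((456,243),(188,242),(461,309),(184,309),(368,253),(253,285))]
cv2.imwrite("pics/c1.png",np.vstack([np.hstack(T[:3]),np.hstack(T[3:])]))
E
```

```text
heart red 296 [454.2 238.3] centroid [ 0.6169 -0.3412] rect [ 0.6189 -0.3444] edges mm/deg [(np.float64(58.6), np.float64(116.5)), (np.float64(53.3), np.float64(25.7))]
heart bar 170 [453.7 241.5] centroid [ 0.6069 -0.3319] rect [ 0.6067 -0.3264] edges mm/deg [(np.float64(48.2), np.float64(171.6)), (np.float64(47.1), np.float64(82.4))]
sq bar 131 [185.5 241.6] centroid [0.606 0.336] rect [0.6062 0.3359] edges mm/deg [(np.float64(44.0), np.float64(151.1)), (np.float64(18.4), np.float64(60.5))]
sq body 447 [188.  242.1] centroid [0.606  0.3361] rect [0.6062 0.3362] edges mm/deg [(np.float64(52.6), np.float64(151.8)), (np.float64(55.6), np.float64(61.2))]
tin 548 [460.6 308.7] centroid [ 0.441  -0.3455] rect [ 0.4403 -0.344 ] edges mm/deg [(np.float64(69.0), np.float64(90.1)), (np.float64(58.7), np.float64(178.9))]
pot 285 [183.7 308.4] centroid [0.4396 0.3407] rect [0.4394 0.34  ] edges mm/deg [(np.float64(50.0), np.float64(90.1)), (np.float64(42.1), np.float64(1.0))]
foamH 1165 [368.5 255.1] centroid [ 0.5732 -0.121 ] rect [ 0.5767 -0.1196] edges mm/deg [(np.float64(103.0), np.float64(110.1)), (np.float64(101.0), np.float64(19.6))]
foamS 1126 [253.  284.9] centroid [0.4983 0.1685] rect [0.4987 0.1681] edges mm/deg [(np.float64(103.5), np.float64(99.0)), (np.float64(100.9), np.float64(9.4))]
holeH 416 [366.5 250.8] centroid [ 0.5849 -0.1181] rect [ 0.5896 -0.1168] edges mm/deg [(np.float64(57.4), np.float64(153.3)), (np.float64(57.1), np.float64(63.4))]
holeS 482 [253.3 284.7] centroid [0.4982 0.1704] rect [0.4982 0.1704] edges mm/deg [(np.float64(53.8), np.float64(98.8)), (np.float64(58.3), np.float64(9.2))]
```

View pics/c1.png

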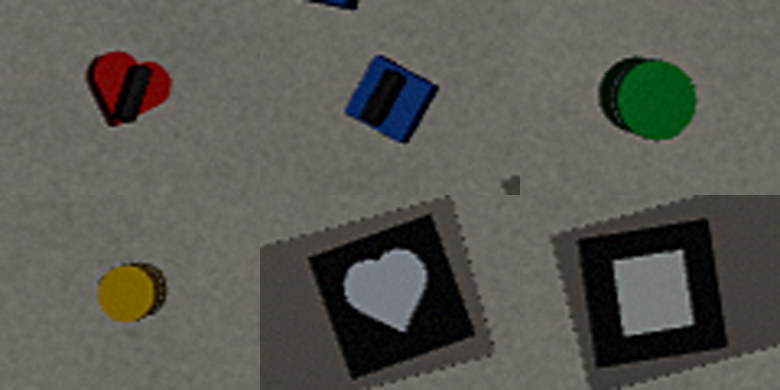

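Run:
```python
from h import *
q,Rm=pose(); print(Rm.as_matrix().round(3).tolist())
goto([.58,.15,.23]); goto([.61,-.335,.2],65)
f=vision.grab_frame("top"); print(px2w(f,[[456.6,240.1]],.048))
```

```text
[[-0.965, 0.264, -0.0], [0.264, 0.965, -0.001], [-0.0, -0.001, -1.0]]
dp [-0.5199, -0.377, 0.0011] rot [-0.001, 0.0, 0.0] |dp| 0.642
dp [-0.6767, -0.8368, 0.0318] rot [-0.001, 0.0, 0.17] |dp| 1.077
[[ 0.61041227 -0.33903301  0.048     ]]
```

```bash
python3 -m handwheel '[{"dp":[-0.52,-0.377,0],"delta_rot":[0,0,0]},{"dp":[-0.52,-0.377,0],"delta_rot":[0,0,0]},{"dp":[-0.52,-0.377,0],"delta_rot":[0,0,0]},{"dp":[-0.52,-0.377,0],"delta_rot":[0,0,0]},{"dp":[-0.52,-0.377,0],"delta_rot":[0,0,0]},{"dp":[-0.52,-0.377,0],"delta_rot":[0,0,0]},{"dp":[-0.52,-0.377,0],"delta_rot":[0,0,0]},{"dp":[-0.52,-0.377,0],"delta_rot":[0,0,0]},{"dp":[-0.52,-0.377,0],"delta_rot":[0,0,0]},{"dp":[-0.52,-0.377,0],"delta_rot":[0,0,0]},{"dp":[-0.52,-0.377,0],"delta_rot":[0,0,0]},{"dp":[-0.52,-0.377,0],"delta_rot":[0,0,0]}]' 1 40; python3 -c "
from h import *
goto([.61,-.335,.2],65)"
```

```text
clock: 1.7
tcp_pos: [0.5804, 0.1494, 0.231]
orientation: [-0.422, -3.113, 0.001]
contact_force: [-1.1, 0.6, -0.2]
grip_width: 0.0855
gripper_force: 0.0
dp [-0.1574, -0.4591, 0.0311] rot [-0.0, -0.0, 0.167] |dp| 0.486
```

```bash
python3 -c "
from h import *
import pickle
f=vision.grab_frame('wrist');pickle.dump(f,open('wmat.pkl','wb'));cv2.imwrite('pics/wmat.png',f['img'])"
python3 -m handwheel '[{"dp":[-0.157,-0.459,0.031],"delta_rot":[0,0,0.167]},{"dp":[-0.157,-0.459,0.031],"delta_rot":[0,0,0.167]},{"dp":[-0.157,-0.459,0.031],"delta_rot":[0,0,0.167]},{"dp":[-0.157,-0.459,0.031],"delta_rot":[0,0,0.167]},{"dp":[-0.157,-0.459,0.031],"delta_rot":[0,0,0.167]},{"dp":[-0.157,-0.459,0.031],"delta_rot":[0,0,0.167]},{"dp":[-0.157,-0.459,0.031],"delta_rot":[0,0,0.167]},{"dp":[-0.157,-0.459,0.031],"delta_rot":[0,0,0.167]},{"dp":[-0.157,-0.459,0.031],"delta_rot":[0,0,0.167]},{"dp":[-0.157,-0.459,0.031],"delta_rot":[0,0,0.167]}]'; python3 -c "
from h import *
f=vision.grab_frame('wrist');import pickle;pickle.dump(f,open('wh.pkl','wb'));cv2.imwrite('pics/wh.png',f['img']);print(np.round(f['world_from_camera'],3).tolist(),f['fovy'])"
```

```text
clock: 3.0
tcp_pos: [0.6116, -0.3304, 0.1998]
orientation: [-0.671, -3.068, -0.004]
contact_force: [0.5, 0.2, -0.2]
grip_width: 0.0855
gripper_force: 0.0
[[0.417, -0.875, -0.246, 0.549], [0.909, 0.402, 0.111, -0.301], [0.002, -0.27, 0.963, 0.342], [0.0, 0.0, 0.0, 1.0]] 64.19077737286048
```

View pics/wh.png

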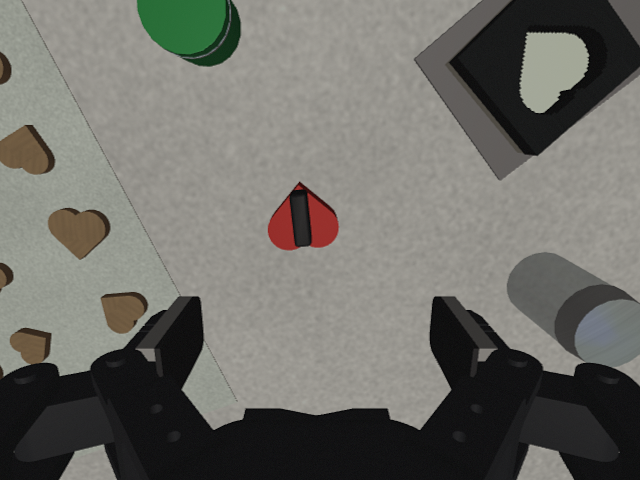

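View pics/wmat.png

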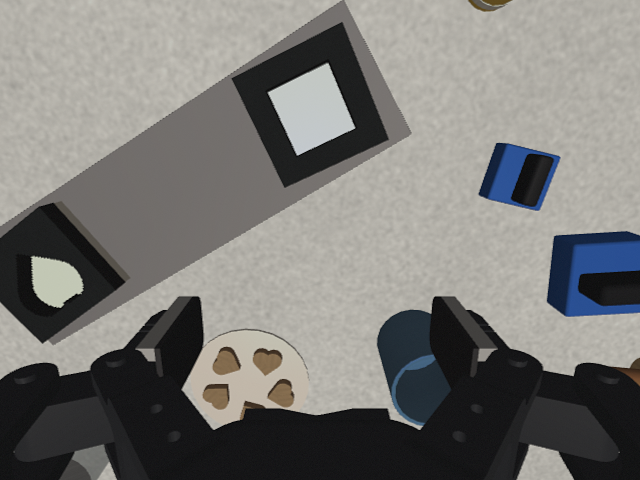

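The wrist view shows the heart press near (303,218), point up and bar from (299,190) to (302,246). From the mat view I also get the square foam at (312,105), the heart foam at (55,270) and the small square press at (520,177). I'll crop in on these.

Run:
```python
from h import *
import pickle
a=pickle.load(open('wh.pkl','rb'))['img'];b=pickle.load(open('wmat.pkl','rb'))['img']
z=lambda i,x0,y0,s,k:cv2.resize(i[y0:y0+s,x0:x0+s],None,fx=k,fy=k,interpolation=cv2.INTER_NEAREST)
cv2.imwrite('pics/c2.png',np.hstack([z(a,260,175,80,5),z(b,475,135,80,5)]))
```

```text
(no output)
```

View pics/c2.png

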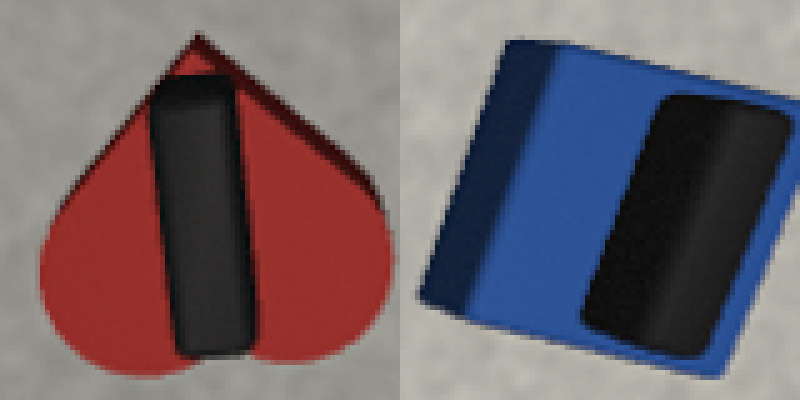

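Run:
```python
from h import *
import pickle
a=pickle.load(open('wh.pkl','rb'));b=pickle.load(open('wmat.pkl','rb'))
def ang(v): return np.degrees(np.arctan2(v[1],v[0])).round(1)
A=lambda p:np.array(p)/5+[260,175]
w=px2w(a,A([[152,95],[235,92],[252,352],[180,355]]),.048); d=(w[2]+w[3]-w[0]-w[1])/2
print("bar ctr",w.mean(0).round(4),"len,yaw",np.linalg.norm(d).round(4),ang(d),"wid",np.linalg.norm(w[1]-w[0]).round(4))
w=px2w(a,A([[40,275],[393,262]]),.024);print("lobes",w.round(4).tolist(),ang(w[0]-w[1]),np.linalg.norm(w[0]-w[1]))
B=lambda p:np.array(p)/5+[395,135]
w=px2w(b,B([[555,45],[725,375],[470,315]]),.024);c=(w[0]+w[1])/2
print("sq",c.round(4),ang(w[0]-w[2]),ang(w[1]-w[2]),np.linalg.norm(w[0]-w[2]),np.linalg.norm(w[1]-w[2]))
# mat / foams from wrist mat frame: read from picture
w=px2w(b,[[344,22],[388,139],[285,187],[232,77]],.035);print("foamS",w.mean(0).round(4),[ (ang(w[i]-w[i-1]),np.linalg.norm(w[i]-w[i-1]).round(4)) for i in range(4)])
w=px2w(b,[[329,63],[356,131],[297,156],[267,94]],.015);print("holeS floor",w.mean(0).round(4),[ (ang(w[i]-w[i-1]),np.linalg.norm(w[i]-w[i-1]).round(4)) for i in range(4)])
w=px2w(b,[[49,204],[124,281],[42,342]],.035);print("foamH",((w[0]+w[2])/2).round(4),w.round(4).tolist())
goto([.61,-.335,.027],65)
```

```text
bar ctr [ 0.6079 -0.341   0.048 ] len,yaw 0.0423 -20.4 wid 0.0129
lobes [[0.6087, -0.3738, 0.024], [0.632, -0.3176, 0.024]] -112.5 0.060758088658217774
sq [0.6063 0.3384 0.024 ] 153.9 61.6 0.04938492941029447 0.05013553726825994
foamS [0.4983 0.1691 0.035 ] [(np.float64(98.6), np.float64(0.1)), (np.float64(8.3), np.float64(0.0984)), (np.float64(-80.6), np.float64(0.0984)), (np.float64(-170.8), np.float64(0.0999))]
holeS floor [0.4998 0.1685 0.015 ] [(np.float64(99.4), np.float64(0.06)), (np.float64(8.3), np.float64(0.0619)), (np.float64(-82.9), np.float64(0.058)), (np.float64(-169.8), np.float64(0.0595))]
foamH [ 0.5767 -0.1154  0.035 ] [[0.5138, -0.0807, 0.035], [0.6007, -0.0452, 0.035], [0.6397, -0.15, 0.035]]
dp [-0.0006, -0.0057, 0.173] rot [0.002, -0.001, 0.007] |dp| 0.173
```

```bash
python3 -c "
from h import *
goto([.608,-.340,.028],68.5)"
```

```text
dp [-0.0008, -0.011, 0.172] rot [0.002, -0.001, -0.054] |dp| 0.172
```

```bash
python3 -m handwheel '[{"dp":[-0.001,-0.011,0.05],"delta_rot":[0.002,-0.001,-0.054]},{"dp":[-0.001,-0.011,0.1],"delta_rot":[0.002,-0.001,-0.054]},{"dp":[-0.001,-0.011,0.14],"delta_rot":[0.002,-0.001,-0.054]},{"dp":[-0.001,-0.011,0.16],"delta_rot":[0.002,-0.001,-0.054]},{"dp":[-0.001,-0.011,0.172],"delta_rot":[0.002,-0.001,-0.054]},{"dp":[-0.001,-0.011,0.172],"delta_rot":[0.002,-0.001,-0.054]},{"dp":[-0.001,-0.011,0.172],"delta_rot":[0.002,-0.001,-0.054]}]' 0.6 40
python3 -m handwheel '[{"dp":[0,0,0],"delta_rot":[0,0,0]},{"dp":[0,0,0],"delta_rot":[0,0,0]},{"dp":[0,0,0],"delta_rot":[0,0,0]},{"dp":[0,0,0],"delta_rot":[0,0,0]},{"dp":[0,0,0],"delta_rot":[0,0,0]},{"dp":[0,0,0],"delta_rot":[0,0,0]},{"dp":[0,0,0],"delta_rot":[0,0,0]},{"dp":[0,0,0],"delta_rot":[0,0,0]}]' 0 40
python3 -m handwheel '[{"dp":[0,0,-0.03],"delta_rot":[0,0,0]},{"dp":[0,0,-0.08],"delta_rot":[0,0,0]},{"dp":[0,0,-0.12],"delta_rot":[0,0,0]},{"dp":[0,0,-0.12],"delta_rot":[0,0,0]},{"dp":[0,0,-0.12],"delta_rot":[0,0,0]}]'
python3 - <<'E'
from h import *
import pickle
f=vision.grab_frame('wrist');pickle.dump(f,open('wh2.pkl','wb'));cv2.imwrite('pics/wh2.png',f['img'])
goto([.577,-.119,.155],19.6+90)
E
```

```text
clock: 3.92
tcp_pos: [0.6079, -0.3447, 0.0299]
orientation: [0.592, 3.082, -0.004]
contact_force: [0.0, 0.5, -0.3]
grip_width: 0.0516
gripper_force: 0.0
clock: 4.92
tcp_pos: [0.6074, -0.3444, 0.0291]
orientation: [0.593, 3.083, -0.004]
contact_force: [-0.6, 0.4, 4.9]
grip_width: 0.0128
gripper_force: 40.6
clock: 5.55
tcp_pos: [0.6061, -0.3433, 0.1471]
orientation: [-0.593, -3.084, 0.002]
contact_force: [0.4, 0.9, -1.8]
grip_width: 0.0131
gripper_force: 39.8
dp [0.1098, 0.1975, -0.0087] rot [-0.001, -0.003, -0.722] |dp| 0.226
```

View pics/wh2.png

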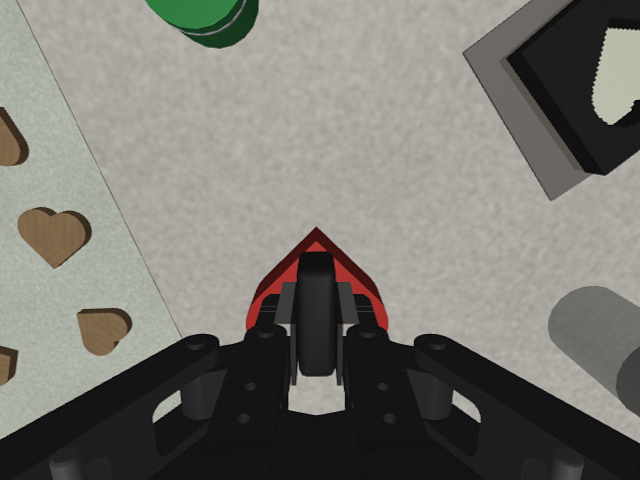

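The heart press is gripped squarely, with its point straight up at about (316,230). Now I view the heart foam from close by.

Run:
```python
from h import *
import pickle
f=pickle.load(open('wh2.pkl','rb'));q,Rm=pose()
for uv,z in(([316,242],.142),([316,228],.118)):
    print("tip in tool",Rm.inv().apply(px2w(f,uv,z)[0]-q).round(4))
print("tool x world",Rm.as_matrix()[:,0].round(3))
goto([.65,-.093,.2],19.6+90)
```

```text
tip in tool [0.0245 0.0004 0.0045]
tip in tool [0.024  0.0004 0.0285]
tool x world [-0.929  0.371  0.002]
dp [0.0518, 0.2486, -0.0539] rot [-0.001, -0.003, -0.722] |dp| 0.26
```

```bash
python3 -m handwheel '[{"dp":[0.0,0.0,-0.05],"delta_rot":[0,0,0]},{"dp":[0.05,0.25,-0.054],"delta_rot":[0,0,-0.722]},{"dp":[0.052,0.249,-0.054],"delta_rot":[0,0,-0.722]},{"dp":[0.052,0.249,-0.054],"delta_rot":[0,0,-0.722]},{"dp":[0.052,0.249,-0.054],"delta_rot":[0,0,-0.722]},{"dp":[0.052,0.249,-0.054],"delta_rot":[0,0,-0.722]},{"dp":[0.052,0.249,-0.054],"delta_rot":[0,0,-0.722]},{"dp":[0.052,0.249,-0.054],"delta_rot":[0,0,-0.722]},{"dp":[0.052,0.249,-0.054],"delta_rot":[0,0,-0.722]}]'
python3 - <<'E'
from h import *
import pickle
f=vision.grab_frame('wrist');pickle.dump(f,open('wh3.pkl','wb'));cv2.imwrite('pics/wh3.png',f['img'])
E
```

```text
clock: 6.72
tcp_pos: [0.6504, -0.0953, 0.2014]
orientation: [0.53, -3.096, 0.004]
contact_force: [-0.6, 0.3, -1.6]
grip_width: 0.0128
gripper_force: 39.8
```

View pics/wh3.png

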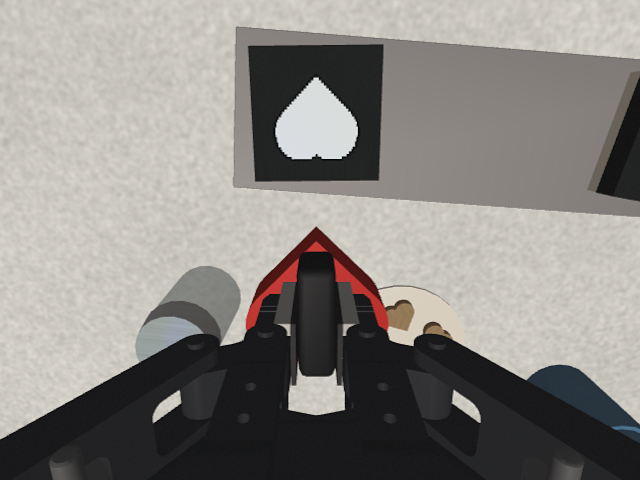

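Heart foam top corners: about (248,46), (383,44), (379,181), (256,181), and its cutout is aligned with the held press.

Run:
```python
from h import *
import pickle
f=pickle.load(open('wh3.pkl','rb'))
g=f['img'].max(2); M=np.zeros(g.shape,np.uint8); M[30:200,238:400]=(g[30:200,238:400]<75)
c=max(cv2.findContours(M,0,2)[0],key=cv2.contourArea); c=cv2.convexHull(c)
p=cv2.approxPolyDP(c,6,True)[:,0]; print(p.tolist())
def ang(v): return np.degrees(np.arctan2(v[1],v[0])).round(1)
for pp in (p,[[248,46],[383,44],[379,181],[256,181]]):
    w=px2w(f,pp,.035); print(w.mean(0).round(4),[(ang(w[i]-w[i-1]),np.linalg.norm(w[i]-w[i-1]).round(4)) for i in range(len(w))])
M=np.zeros(g.shape,np.uint8); M[60:170,265:370]=(g[60:170,265:370]>130)
c=max(cv2.findContours(M,0,2)[0],key=cv2.contourArea)[:,0]; w=px2w(f,c,.015)
a=np.radians(19.6); X=np.array([np.cos(a),np.sin(a)]);Y=np.array([-X[1],X[0]])
print("floor x range",(w[:,:2]@X).min(),(w[:,:2]@X).max(),"y mid",((w[:,:2]@Y).min()+(w[:,:2]@Y).max())/2,"widths",np.ptp(w[:,:2]@X),np.ptp(w[:,:2]@Y))
s=(w[:,:2]@X).min()+.0285; t=((w[:,:2]@Y).min()+(w[:,:2]@Y).max())/2; print("ctr from hole",s*X+t*Y)
```

```text
[[382, 44], [378, 178], [255, 180], [248, 46]]
[ 0.5766 -0.1214  0.035 ] [(np.float64(110.2), np.float64(0.0986)), (np.float64(20.2), np.float64(0.0982)), (np.float64(-69.6), np.float64(0.0991)), (np.float64(-160.0), np.float64(0.0985))]
[ 0.5771 -0.1206  0.035 ] [(np.float64(-159.6), np.float64(0.0994)), (np.float64(110.2), np.float64(0.0994)), (np.float64(20.3), np.float64(0.1006)), (np.float64(-70.5), np.float64(0.0992))]
floor x range 0.4735018016917649 0.5365096195329905 y mid -0.307680984636033 widths 0.06300781784122556 0.06817592078093598
ctr from hole [ 0.57612661 -0.12145587]
```

```bash
python3 -c "
from h import *
goto([.577,-.121,.095],110.1)"
```

```text
dp [0.0779, 0.0002, 0.1067] rot [-0.003, -0.001, -0.011] |dp| 0.132
```

```bash
python3 -m handwheel '[{"dp":[0.05,0.0,0.02],"delta_rot":[-0.002,0,-0.011]},{"dp":[0.078,0.0,0.06],"delta_rot":[-0.002,0,-0.011]},{"dp":[0.078,0.0,0.1],"delta_rot":[-0.002,0,-0.011]},{"dp":[0.078,0.0,0.107],"delta_rot":[-0.002,0,-0.011]},{"dp":[0.078,0.0,0.107],"delta_rot":[-0.002,0,-0.011]},{"dp":[0.078,0.0,0.107],"delta_rot":[-0.002,0,-0.011]}]'; python3 -c "
from h import *
goto([.577,-.121,.046],110.1)"
```

```text
clock: 7.52
tcp_pos: [0.579, -0.1198, 0.0964]
orientation: [-0.552, 3.09, -0.002]
contact_force: [-0.2, 0.5, -0.8]
grip_width: 0.0132
gripper_force: 39.7
dp [0.0024, -0.0003, 0.0504] rot [-0.001, 0.002, 0.002] |dp| 0.05
```

```bash
python3 -m handwheel '[{"dp":[0.0025,0,0.01],"delta_rot":[0,0.002,0]},{"dp":[0.0025,0,0.02],"delta_rot":[0,0.002,0]},{"dp":[0.0025,0,0.028],"delta_rot":[0,0.002,0]},{"dp":[0.0025,0,0.034],"delta_rot":[0,0.002,0]},{"dp":[0.0025,0,0.038],"delta_rot":[0,0.002,0]},{"dp":[0.0025,0,0.038],"delta_rot":[0,0.002,0]}]'
```

```text
clock: 8.28
tcp_pos: [0.5749, -0.1206, 0.0565]
orientation: [0.551, -3.09, 0.001]
contact_force: [-0.2, -0.4, 0.1]
grip_width: 0.0132
gripper_force: 39.7
```

```bash
python3 -m handwheel '[{"dp":[0,0,0.004],"delta_rot":[0,0,0]},{"dp":[0,0,0.008],"delta_rot":[0,0,0]},{"dp":[0,0,0.011],"delta_rot":[0,0,0]},{"dp":[0,0,0.013],"delta_rot":[0,0,0]},{"dp":[0,0,0.014],"delta_rot":[0,0,0]},{"dp":[0,0,0.014],"delta_rot":[0,0,0]}]'
```

```text
clock: 9.02
tcp_pos: [0.5748, -0.1206, 0.0441]
orientation: [0.551, -3.09, 0.0]
contact_force: [-5.3, 0.7, 12.7]
grip_width: 0.0132
gripper_force: 41.7
```

```bash
python3 -m handwheel '[{"dp":[0,0,0],"delta_rot":[0,0,0]},{"dp":[0,0,0],"delta_rot":[0,0,0]},{"dp":[0,0,0],"delta_rot":[0,0,0]},{"dp":[0,0,0],"delta_rot":[0,0,0]},{"dp":[0,0,-0.05],"delta_rot":[0,0,0]},{"dp":[0,0,-0.11],"delta_rot":[0,0,0]},{"dp":[0,0,-0.16],"delta_rot":[0,0,0]},{"dp":[-0.05,0,-0.16],"delta_rot":[0,0,0]},{"dp":[-0.08,0,-0.16],"delta_rot":[0,0,0]},{"dp":[-0.08,0,-0.16],"delta_rot":[0,0,0]}]' 0.5
python3 - <<'E'
from h import *
import pickle
f=vision.grab_frame('wrist');pickle.dump(f,open('w4.pkl','wb'))
g=vision.grab_frame('scene')['img']
a=cv2.resize(f['img'],(480,360)); b=cv2.resize(g[160:280,240:400],(320,240)); o=np.zeros((360,800,3),np.uint8);o[:,:480]=a;o[:240,480:]=b
cv2.imwrite('pics/c4.png',o)
goto([.55,.15,.22],109.6+45-90+0); goto([.606,.337,.2],61.7)
E
```

```text
clock: 10.28
tcp_pos: [0.652, -0.0908, 0.2021]
orientation: [0.556, -3.09, 0.0]
contact_force: [-0.8, -0.2, 0.7]
grip_width: 0.0429
gripper_force: 0.0
dp [0.0096, 0.2626, -0.018] rot [-0.002, -0.004, 0.796] |dp| 0.263
dp [-0.1076, 0.4187, 0.0016] rot [-0.002, -0.004, 0.847] |dp| 0.432
```

View pics/c4.png

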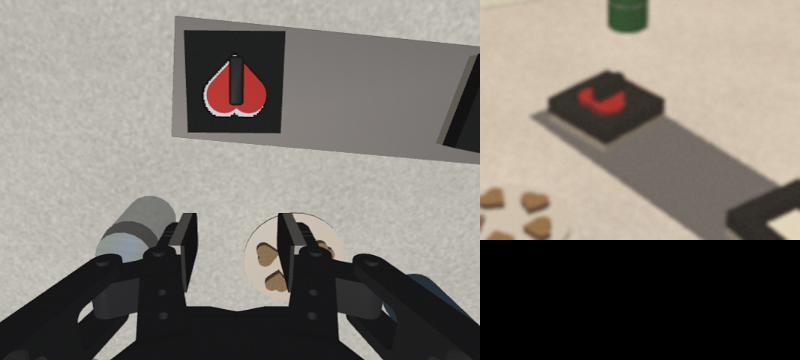

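The heart press sits inside its cutout, with white floor showing all round. Next is the square press.

```bash
python3 -m handwheel '[{"dp":[-0.108,0.419,0],"delta_rot":[-0.002,-0.003,0.847]},{"dp":[-0.108,0.419,0],"delta_rot":[-0.002,-0.003,0.847]},{"dp":[-0.108,0.419,0],"delta_rot":[-0.002,-0.003,0.847]},{"dp":[-0.108,0.419,0],"delta_rot":[-0.002,-0.003,0.847]},{"dp":[-0.108,0.419,0],"delta_rot":[-0.002,-0.003,0.847]},{"dp":[-0.108,0.419,0],"delta_rot":[-0.002,-0.003,0.847]},{"dp":[-0.108,0.419,0],"delta_rot":[-0.002,-0.003,0.847]},{"dp":[-0.108,0.419,0],"delta_rot":[-0.002,-0.003,0.847]},{"dp":[-0.108,0.419,0],"delta_rot":[-0.002,-0.003,0.847]},{"dp":[-0.108,0.419,0],"delta_rot":[-0.002,-0.003,0.847]}]' 0.6
python3 - <<'E'
from h import *
import pickle
f=vision.grab_frame('wrist');pickle.dump(f,open('w5.pkl','wb'))
i=f['img'];im=i.astype(int)
M=np.zeros(i.shape[:2],np.uint8); M[100:300,230:410]=((im[...,0]-im[...,2]>60))[100:300,230:410]
x,y,w,h=cv2.boundingRect(M);print(x,y,w,h)
x0,y0=x-5,y-5
cv2.imwrite('pics/c5.png',cv2.resize(i[y0:y0+h+10,x0:x0+w+10],None,fx=5,fy=5,interpolation=0));print(x0,y0)
goto([.606,.337,.2],61.7)
E
```

```text
clock: 11.62
tcp_pos: [0.6076, 0.3348, 0.2025]
orientation: [0.773, 3.044, -0.0]
contact_force: [-0.4, 0.4, 0.2]
grip_width: 0.0506
gripper_force: 0.0
289 178 121 119
284 173
dp [0.0023, 0.0008, 0.0025] rot [0.0, 0.001, -0.003] |dp| 0.003
```

View pics/c5.png

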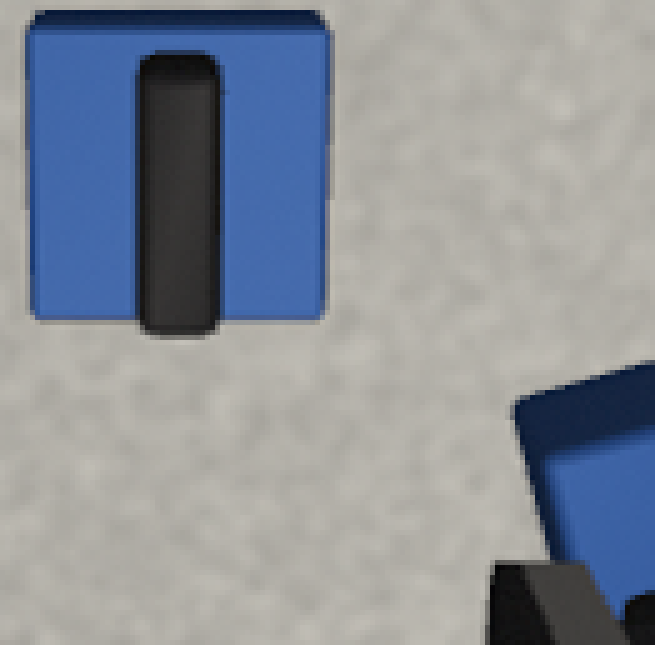

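Run:
```python
from h import *
import pickle
f=pickle.load(open('w5.pkl','rb'));q,Rm=pose()
for c,z in(([[30,30],[328,30],[323,320],[35,320]],.024),([[138,75],[220,75],[218,333],[140,333]],.048)):
    w=px2w(f,np.array(c)/5+[284,173],z);m=w.mean(0);d=w[3]-w[0];print(m.round(4),np.degrees(np.arctan2(d[1],d[0])),[np.linalg.norm(w[i]-w[i-1]).round(4) for i in range(4)])
goto([*m[:2],.028],62)
```

```text
[0.6072 0.3391 0.024 ] -28.54785621688682 [np.float64(0.0505), np.float64(0.0499), np.float64(0.0505), np.float64(0.0502)]
[0.6067 0.3392 0.048 ] -28.216307360422928 [np.float64(0.0419), np.float64(0.0128), np.float64(0.0419), np.float64(0.0126)]
dp [0.0028, 0.003, 0.1745] rot [0.0, 0.001, -0.009] |dp| 0.175
```

```bash
python3 -m handwheel '[{"dp":[0.003,0.003,0.05],"delta_rot":[0,0,-0.009]},{"dp":[0.003,0.003,0.1],"delta_rot":[0,0,-0.009]},{"dp":[0.003,0.003,0.14],"delta_rot":[0,0,-0.009]},{"dp":[0.003,0.003,0.16],"delta_rot":[0,0,-0.009]},{"dp":[0.003,0.003,0.173],"delta_rot":[0,0,-0.009]},{"dp":[0.003,0.003,0.173],"delta_rot":[0,0,-0.009]},{"dp":[0.003,0.003,0.173],"delta_rot":[0,0,-0.009]}]' 0.6 40
python3 -m handwheel '[{"dp":[0,0,0],"delta_rot":[0,0,0]},{"dp":[0,0,0],"delta_rot":[0,0,0]},{"dp":[0,0,0],"delta_rot":[0,0,0]},{"dp":[0,0,0],"delta_rot":[0,0,0]},{"dp":[0,0,0],"delta_rot":[0,0,0]},{"dp":[0,0,0],"delta_rot":[0,0,0]},{"dp":[0,0,0],"delta_rot":[0,0,0]},{"dp":[0,0,0],"delta_rot":[0,0,0]}]' 0 40
python3 -m handwheel '[{"dp":[0,0,-0.03],"delta_rot":[0,0,0]},{"dp":[0,0,-0.08],"delta_rot":[0,0,0]},{"dp":[0,0,-0.14],"delta_rot":[0,0,0]},{"dp":[0,0,-0.17],"delta_rot":[0,0,0]},{"dp":[0,0,-0.17],"delta_rot":[0,0,0]},{"dp":[0,0,-0.17],"delta_rot":[0,0,0]}]'
python3 - <<'E'
from h import *
a=np.radians(9.2)
goto([.4985+.075*np.cos(a),.1685+.075*np.sin(a),.2],99.2)
E
```

```text
clock: 12.55
tcp_pos: [0.6068, 0.3424, 0.0308]
orientation: [0.754, 3.048, 0.004]
contact_force: [-0.3, 0.7, 0.7]
grip_width: 0.0514
gripper_force: 0.0
clock: 13.55
tcp_pos: [0.6063, 0.3422, 0.0301]
orientation: [0.754, 3.049, 0.003]
contact_force: [-1.1, -0.2, 5.8]
grip_width: 0.0131
gripper_force: 39.9
clock: 14.3
tcp_pos: [0.6046, 0.3415, 0.1975]
orientation: [-0.753, -3.048, 0.002]
contact_force: [-0.6, -0.1, -2.4]
grip_width: 0.0131
gripper_force: 39.3
dp [-0.0467, -0.1574, -0.0024] rot [-0.001, -0.002, -0.645] |dp| 0.164
```

```bash
python3 -m handwheel '[{"dp":[-0.047,-0.157,-0.003],"delta_rot":[0,-0.002,-0.645]},{"dp":[-0.047,-0.157,-0.003],"delta_rot":[0,-0.002,-0.645]},{"dp":[-0.047,-0.157,-0.003],"delta_rot":[0,-0.002,-0.645]},{"dp":[-0.047,-0.157,-0.003],"delta_rot":[0,-0.002,-0.645]},{"dp":[-0.047,-0.157,-0.003],"delta_rot":[0,-0.002,-0.645]},{"dp":[-0.047,-0.157,-0.003],"delta_rot":[0,-0.002,-0.645]}]'
python3 - <<'E'
from h import *
import pickle
f=vision.grab_frame('wrist');pickle.dump(f,open('w6.pkl','wb'));cv2.imwrite('pics/w6.png',f['img'])
E
```

```text
clock: 15.05
tcp_pos: [0.5734, 0.1817, 0.2009]
orientation: [-0.251, 3.131, -0.0]
contact_force: [0.4, -0.3, -1.7]
grip_width: 0.0128
gripper_force: 39.4
```

View pics/w6.png

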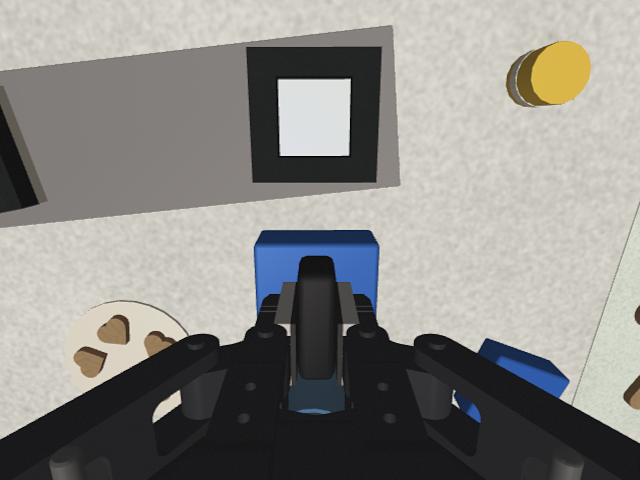

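The square foam's top corners are about (247,47), (382,47), (377,182), (253,183). The held press's top front edge is at row 244.

Run:
```python
from h import *
import pickle
f=pickle.load(open('w6.pkl','rb'));q,Rm=pose()
def ang(v): return np.degrees(np.arctan2(v[1],v[0])).round(1)
g=f['img'].max(2); M=np.zeros(g.shape,np.uint8); M[30:200,235:392]=(g[30:200,235:392]<75)
c=cv2.convexHull(max(cv2.findContours(M,0,2)[0],key=cv2.contourArea)); p=cv2.approxPolyDP(c,6,True)[:,0]; print(p.tolist())
for pp,z in((p,.035),([[247,47],[382,47],[377,182],[253,183]],.035),([[278,78],[351,78],[350,156],[280,156]],.015)):
    w=px2w(f,pp,z); print(w.mean(0).round(4),[(ang(w[i]-w[i-1]),np.linalg.norm(w[i]-w[i-1]).round(4)) for i in range(len(w))])
for uv in([255,244],[379,244]): print("front edge in tool",Rm.inv().apply(px2w(f,uv,q[2]-.006)[0]-q).round(4))
goto([.4985,.1690,.08],99.2)
```

```text
[[381, 47], [375, 181], [253, 182], [246, 47]]
[0.4982 0.1683 0.035 ] [(np.float64(99.2), np.float64(0.0992)), (np.float64(9.0), np.float64(0.0984)), (np.float64(-80.4), np.float64(0.0982)), (np.float64(-170.4), np.float64(0.0992))]
[0.4985 0.1692 0.035 ] [(np.float64(-170.9), np.float64(0.1)), (np.float64(99.2), np.float64(0.0992)), (np.float64(9.5), np.float64(0.0992)), (np.float64(-80.4), np.float64(0.0999))]
[0.4982 0.169  0.015 ] [(np.float64(-170.8), np.float64(0.0612)), (np.float64(99.2), np.float64(0.0583)), (np.float64(9.8), np.float64(0.0612)), (np.float64(-80.8), np.float64(0.059))]
front edge in tool [ 0.0237 -0.0241  0.006 ]
front edge in tool [0.0237 0.0261 0.006 ]
dp [0.0763, -0.0006, 0.1211] rot [-0.0, 0.001, -0.0] |dp| 0.143
```

```bash
python3 -m handwheel '[{"dp":[0.05,-0.001,0.02],"delta_rot":[0,0,0]},{"dp":[0.078,-0.0015,0.07],"delta_rot":[0,0,0]},{"dp":[0.078,-0.0015,0.11],"delta_rot":[0,0,0]},{"dp":[0.078,-0.0015,0.12],"delta_rot":[0,0,0]},{"dp":[0.078,-0.0015,0.125],"delta_rot":[0,0,0]},{"dp":[0.078,-0.0015,0.13],"delta_rot":[0,0,0]},{"dp":[0.078,-0.0015,0.135],"delta_rot":[0,0,0]},{"dp":[0.078,-0.0015,0.14],"delta_rot":[0,0,0]},{"dp":[0.078,-0.0015,0.144],"delta_rot":[0,0,0]},{"dp":[0.078,-0.0015,0.144],"delta_rot":[0,0,0]}]'; python3 -c "
from h import *
goto([.4985,.1690,.045],99.2)"
```

```text
clock: 16.35
tcp_pos: [0.4975, 0.1671, 0.0576]
orientation: [-0.251, 3.13, 0.0]
contact_force: [-0.2, -0.2, -1.2]
grip_width: 0.0129
gripper_force: 39.4
dp [-0.0013, 0.0017, 0.0126] rot [-0.0, 0.002, -0.0] |dp| 0.013
```

Inside without contact, so I seat it.

```bash
python3 -m handwheel '[{"dp":[0,0,0.004],"delta_rot":[0,0,0]},{"dp":[0,0,0.008],"delta_rot":[0,0,0]},{"dp":[0,0,0.011],"delta_rot":[0,0,0]},{"dp":[0,0,0.013],"delta_rot":[0,0,0]},{"dp":[0,0,0.014],"delta_rot":[0,0,0]},{"dp":[0,0,0.014],"delta_rot":[0,0,0]}]'
```

```text
clock: 17.1
tcp_pos: [0.4976, 0.1671, 0.045]
orientation: [-0.251, 3.129, 0.001]
contact_force: [-4.9, -1.9, 13.1]
grip_width: 0.0134
gripper_force: 41.4
```

```bash
python3 -m handwheel '[{"dp":[0,0,0],"delta_rot":[0,0,0]},{"dp":[0,0,0],"delta_rot":[0,0,0]},{"dp":[0,0,0],"delta_rot":[0,0,0]},{"dp":[0,0,0],"delta_rot":[0,0,0]},{"dp":[0,0,-0.05],"delta_rot":[0,0,0]},{"dp":[0,0,-0.11],"delta_rot":[0,0,0]},{"dp":[0,0,-0.155],"delta_rot":[0,0,0]},{"dp":[-0.05,0,-0.155],"delta_rot":[0,0,0]},{"dp":[-0.08,0,-0.155],"delta_rot":[0,0,0]},{"dp":[-0.08,0,-0.155],"delta_rot":[0,0,0]}]' 0.5
python3 - <<'E'
from h import *
import pickle
f=vision.grab_frame('wrist')
g=vision.grab_frame('scene')['img']
a=cv2.resize(f['img'],(480,360)); b=cv2.resize(g[220:340,340:500],(320,240)); o=np.zeros((360,800,3),np.uint8);o[:,:480]=a;o[:240,480:]=b
cv2.imwrite('pics/c6.png',o)
goto([.56,-.05,.2],90); goto([.50,-.34,.2],90)
E
```

```text
clock: 18.35
tcp_pos: [0.5779, 0.1799, 0.1989]
orientation: [-0.25, 3.128, -0.0]
contact_force: [-0.0, 0.6, -1.5]
grip_width: 0.0426
gripper_force: 0.0
dp [0.052, -0.2242, -0.0014] rot [-0.0, 0.001, 0.16] |dp| 0.23
dp [0.1574, -0.5009, -0.0015] rot [-0.0, 0.001, 0.16] |dp| 0.525
```

View pics/c6.png

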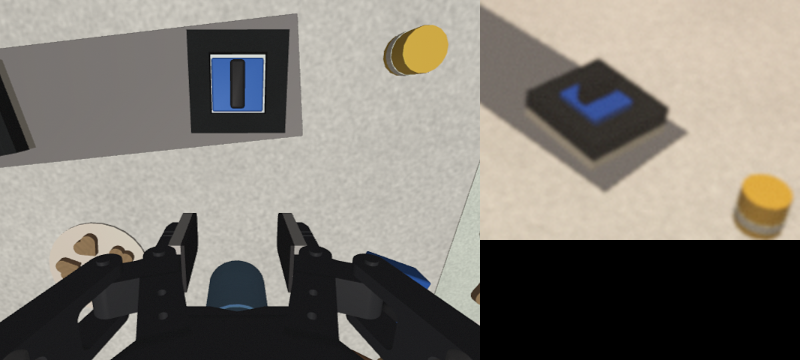

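The square press is home in its cutout. On to the tin.

```bash
python3 -m handwheel '[{"dp":[0.157,-0.501,0],"delta_rot":[0,0,0.16]},{"dp":[0.157,-0.501,0],"delta_rot":[0,0,0.16]},{"dp":[0.157,-0.501,0],"delta_rot":[0,0,0.16]},{"dp":[0.157,-0.501,0],"delta_rot":[0,0,0.16]},{"dp":[0.157,-0.501,0],"delta_rot":[0,0,0.16]},{"dp":[0.157,-0.501,0],"delta_rot":[0,0,0.16]},{"dp":[0.157,-0.501,0],"delta_rot":[0,0,0.16]},{"dp":[0.157,-0.501,0],"delta_rot":[0,0,0.16]},{"dp":[0.157,-0.501,0],"delta_rot":[0,0,0.16]},{"dp":[0.157,-0.501,0],"delta_rot":[0,0,0.16]},{"dp":[0.157,-0.501,0],"delta_rot":[0,0,0.16]},{"dp":[0.157,-0.501,0],"delta_rot":[0,0,0.16]}]' 1
python3 - <<'E'
from h import *
import pickle
f=vision.grab_frame('wrist');pickle.dump(f,open('w7.pkl','wb'));cv2.imwrite('pics/w7.png',f['img'])
E
```

```text
clock: 19.95
tcp_pos: [0.5018, -0.3377, 0.1986]
orientation: [-0.005, 3.139, 0.002]
contact_force: [0.2, 0.4, -0.1]
grip_width: 0.0853
gripper_force: 0.0
```

View pics/w7.png

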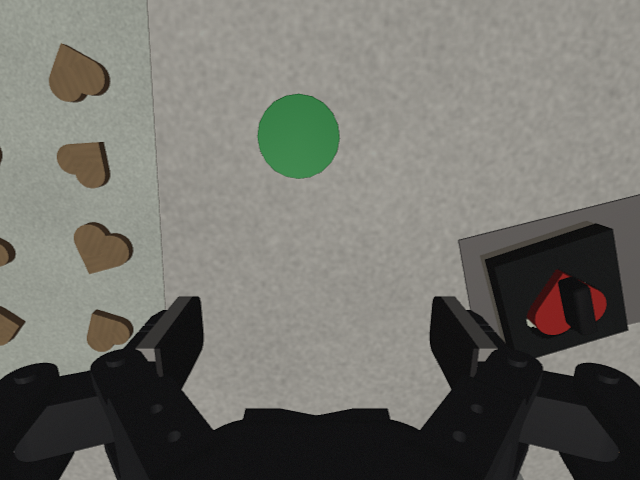

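Run:
```python
from h import *
import pickle
f=pickle.load(open('w7.pkl','rb')); h=cv2.cvtColor(f['img'],cv2.COLOR_BGR2HSV)
M=((h[...,1]>110)&(h[...,0]>45)&(h[...,0]<80)).astype(np.uint8)
c=max(cv2.findContours(M,0,2)[0],key=cv2.contourArea)[:,0]
w=px2w(f,c,.055)[:,:2].astype(np.float32); (m,s)=cv2.minEnclosingCircle(w); e=cv2.fitEllipse(w*1000); print(m,s,e)
goto([*m,.1]);goto([*m,.012])
```

```text
(0.4396141767501831, -0.3501739799976349) 0.029544156044721603 ((439.663818359375, -350.0557861328125), (57.87483596801758, 58.014102935791016), 85.1899185180664)
dp [0.0624, -0.0121, 0.0985] rot [0.001, 0.003, -0.0] |dp| 0.117
dp [0.0627, -0.0122, 0.1865] rot [0.001, 0.003, -0.0] |dp| 0.197
```

```bash
python3 -m handwheel '[{"dp":[0.05,-0.011,0.02],"delta_rot":[0,0.003,0]},{"dp":[0.0625,-0.0115,0.06],"delta_rot":[0,0.003,0]},{"dp":[0.0625,-0.0115,0.08],"delta_rot":[0,0.003,0]},{"dp":[0.0625,-0.0115,0.12],"delta_rot":[0,0.003,0]},{"dp":[0.0625,-0.0115,0.15],"delta_rot":[0,0.003,0]},{"dp":[0.0625,-0.0115,0.175],"delta_rot":[0,0.003,0]},{"dp":[0.0625,-0.0115,0.186],"delta_rot":[0,0.003,0]},{"dp":[0.0625,-0.0115,0.186],"delta_rot":[0,0.003,0]},{"dp":[0.0625,-0.0115,0.186],"delta_rot":[0,0.003,0]}]' 1
python3 -m handwheel '[{"dp":[0,0,0],"delta_rot":[0,0,0]},{"dp":[0,0,0],"delta_rot":[0,0,0]},{"dp":[0,0,0],"delta_rot":[0,0,0]},{"dp":[0,0,0],"delta_rot":[0,0,0]},{"dp":[0,0,0],"delta_rot":[0,0,0]},{"dp":[0,0,0],"delta_rot":[0,0,0]}]' 0 40
python3 -c "
from h import *
goto([.55,.0,.2]); goto([.5376,.024,.1])"
```

```text
clock: 21.12
tcp_pos: [0.4399, -0.3516, 0.0135]
orientation: [-0.001, 3.141, -0.001]
contact_force: [-0.1, 0.4, 0.2]
grip_width: 0.0857
gripper_force: 0.0
clock: 21.88
tcp_pos: [0.4397, -0.3515, 0.0136]
orientation: [-0.0, 3.141, -0.0]
contact_force: [-0.1, 2.1, 5.2]
grip_width: 0.0593
gripper_force: 42.3
dp [-0.1105, 0.3514, -0.1864] rot [-0.0, 0.001, 0.0] |dp| 0.413
dp [-0.0981, 0.3754, -0.0864] rot [-0.0, 0.001, 0.0] |dp| 0.398
```

```bash
python3 -m handwheel '[{"dp":[0,0,-0.04],"delta_rot":[0,0,0]},{"dp":[0,0,-0.1],"delta_rot":[0,0,0]},{"dp":[-0.02,0.05,-0.14],"delta_rot":[0,0,0]},{"dp":[-0.035,0.11,-0.14],"delta_rot":[0,0,0]},{"dp":[-0.05,0.17,-0.14],"delta_rot":[0,0,0]},{"dp":[-0.065,0.23,-0.14],"delta_rot":[0,0,0]},{"dp":[-0.08,0.29,-0.14],"delta_rot":[0,0,0]},{"dp":[-0.095,0.345,-0.13],"delta_rot":[0,0,0]},{"dp":[-0.098,0.375,-0.08],"delta_rot":[0,0,0]},{"dp":[-0.098,0.375,-0.05],"delta_rot":[0,0,0]},{"dp":[-0.098,0.375,-0.04],"delta_rot":[0,0,0]},{"dp":[-0.098,0.375,-0.04],"delta_rot":[0,0,0]}]'
python3 - <<'E'
from h import *
import pickle
f=vision.grab_frame('wrist');pickle.dump(f,open('w8.pkl','wb'));cv2.imwrite('pics/w8.png',f['img'])
goto([.5376,.024,.0166],90)
E
```

```text
clock: 23.38
tcp_pos: [0.537, 0.023, 0.0528]
orientation: [-0.002, -3.141, 0.0]
contact_force: [0.6, -0.2, -1.3]
grip_width: 0.0597
gripper_force: 44.2
dp [0.0001, 0.001, 0.0369] rot [0.0, 0.001, -0.001] |dp| 0.037
```

View pics/w8.png

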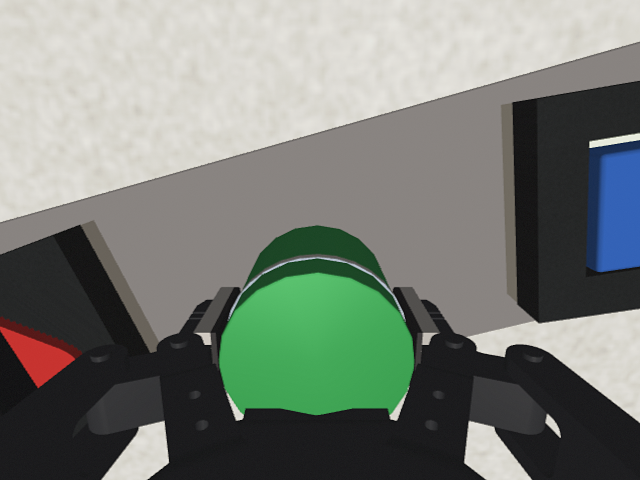

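Run:
```python
from h import *
import pickle
f=pickle.load(open('w8.pkl','rb'));q,Rm=pose()
print("front",Rm.inv().apply(px2w(f,[317,273],.0942)[0]-q).round(4),"bottom front",Rm.inv().apply(px2w(f,[317,226],.0392)[0]-q).round(4))
w=px2w(f,[[0,222],[640,42]],.003)[:,:2]; d=w[1]-w[0];d/=np.linalg.norm(d);n=np.array([-d[1],d[0]])
print("mat yaw",np.degrees(np.arctan2(d[1],d[0]))-90,"dist",abs(n@(np.array([.5376,.024])-w[0])))
f=vision.grab_frame('top');cv2.imwrite('pics/t8.png',f['img'])
```

```text
front [ 0.03    0.0009 -0.0407] bottom front [0.0298 0.001  0.0143]
mat yaw 15.167005492529015 dist 0.06473530118335297
```

```bash
python3 -m handwheel '[{"dp":[0,0,0.012],"delta_rot":[0,0,0]},{"dp":[0,0.001,0.022],"delta_rot":[0,0,0]},{"dp":[0,0.001,0.03],"delta_rot":[0,0,0]},{"dp":[0,0.001,0.034],"delta_rot":[0,0,0]},{"dp":[0,0.001,0.0365],"delta_rot":[0,0,0]},{"dp":[0,0.001,0.0365],"delta_rot":[0,0,0]}]'
```

```text
clock: 24.22
tcp_pos: [0.5368, 0.0247, 0.0166]
orientation: [-0.0, -3.141, -0.001]
contact_force: [-2.6, -0.3, 4.9]
grip_width: 0.0589
gripper_force: 44.8
```

```bash
python3 -m handwheel '[{"dp":[0,0,0],"delta_rot":[0,0,0]},{"dp":[0,0,0],"delta_rot":[0,0,0]},{"dp":[0,0,0],"delta_rot":[0,0,0]},{"dp":[0,0,0],"delta_rot":[0,0,0]},{"dp":[0,0,0],"delta_rot":[0,0,0]},{"dp":[0,0,-0.03],"delta_rot":[0,0,0]},{"dp":[0,0,-0.08],"delta_rot":[0,0,0]},{"dp":[0,0,-0.14],"delta_rot":[0,0,0]},{"dp":[-0.03,0,-0.183],"delta_rot":[0,0,0]},{"dp":[-0.06,0,-0.183],"delta_rot":[0,0,0]},{"dp":[-0.06,0,-0.183],"delta_rot":[0,0,0]},{"dp":[-0.06,0,-0.183],"delta_rot":[0,0,0]}]' 1
python3 - <<'E'
from h import *
import pickle
def cir(f,lo,hi,z,box=(0,0,640,480)):
    h=cv2.cvtColor(f['img'],cv2.COLOR_BGR2HSV)
    M=((h[...,1]>110)&(h[...,2]>100)&(h[...,0]>lo)&(h[...,0]<hi)).astype(np.uint8)
    c=max(cv2.findContours(M,0,2)[0],key=cv2.contourArea)[:,0]
    w=px2w(f,c,z)[:,:2].astype(np.float32); return cv2.minEnclosingCircle(w)
f=vision.grab_frame('wrist');pickle.dump(f,open('w9.pkl','wb'))
print("tin",cir(f,45,80,.058))
goto([.505,.34,.2],90)
E
```

```text
clock: 25.72
tcp_pos: [0.596, 0.0245, 0.1983]
orientation: [-0.0, -3.139, -0.0]
contact_force: [-0.2, 0.5, -0.4]
grip_width: 0.0853
gripper_force: 0.0
tin ((0.5369370579719543, 0.025325266644358635), 0.029672762379050255)
dp [0.0909, 0.3155, -0.0014] rot [0.0, -0.003, -0.0] |dp| 0.328
```

```bash
python3 -m handwheel '[{"dp":[0.091,0.316,0],"delta_rot":[0,0,0]},{"dp":[0.091,0.316,0],"delta_rot":[0,0,0]},{"dp":[0.091,0.316,0],"delta_rot":[0,0,0]},{"dp":[0.091,0.316,0],"delta_rot":[0,0,0]},{"dp":[0.091,0.316,0],"delta_rot":[0,0,0]},{"dp":[0.091,0.316,0],"delta_rot":[0,0,0]},{"dp":[0.091,0.316,0],"delta_rot":[0,0,0]},{"dp":[0.091,0.316,0],"delta_rot":[0,0,0]}]'
python3 - <<'E'
from h import *
import pickle
f=vision.grab_frame('wrist');cv2.imwrite('pics/w10.png',f['img'])
h=cv2.cvtColor(f['img'],cv2.COLOR_BGR2HSV)
M=((h[...,1]>130)&(h[...,2]>100)&(h[...,0]>18)&(h[...,0]<35)).astype(np.uint8)
c=max(cv2.findContours(M,0,2)[0],key=cv2.contourArea)[:,0];print(cv2.minEnclosingCircle(c))
m,s=cv2.minEnclosingCircle(px2w(f,c,.04)[:,:2].astype(np.float32));print(m,s)
goto([*m,.012],90)
E
```

```text
clock: 26.78
tcp_pos: [0.5069, 0.338, 0.1992]
orientation: [-0.005, -3.141, 0.002]
contact_force: [0.4, -0.1, 0.3]
grip_width: 0.0854
gripper_force: 0.0
((321.7710266113281, 127.7803726196289), 29.273347854614258)
(0.4384206235408783, 0.34288036823272705) 0.02157648466527462
dp [0.0686, 0.0048, 0.1873] rot [-0.001, -0.0, -0.003] |dp| 0.2
```

View pics/w10.png

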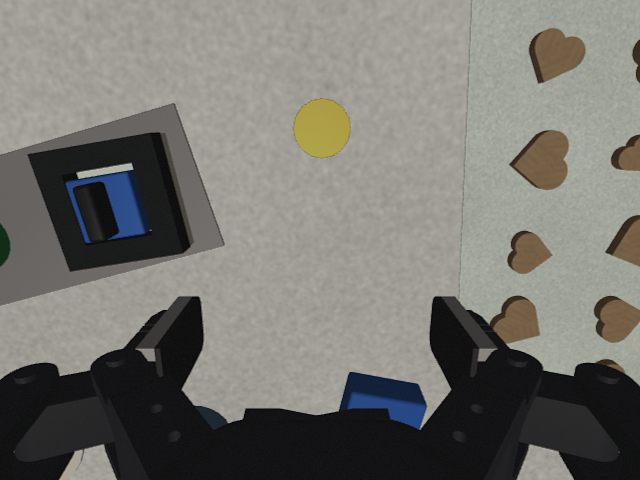

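The pot is at (322,128), with clear space around it.

```bash
python3 -m handwheel '[{"dp":[0.05,0.005,0.02],"delta_rot":[0,0,0]},{"dp":[0.0685,0.005,0.06],"delta_rot":[0,0,0]},{"dp":[0.0685,0.005,0.1],"delta_rot":[0,0,0]},{"dp":[0.0685,0.005,0.14],"delta_rot":[0,0,0]},{"dp":[0.0685,0.005,0.17],"delta_rot":[0,0,0]},{"dp":[0.0685,0.005,0.186],"delta_rot":[0,0,0]},{"dp":[0.0685,0.005,0.186],"delta_rot":[0,0,0]},{"dp":[0.0685,0.005,0.186],"delta_rot":[0,0,0]}]' 1
python3 -m handwheel '[{"dp":[0,0,0],"delta_rot":[0,0,0]},{"dp":[0,0,0],"delta_rot":[0,0,0]},{"dp":[0,0,0],"delta_rot":[0,0,0]},{"dp":[0,0,0],"delta_rot":[0,0,0]},{"dp":[0,0,0],"delta_rot":[0,0,0]},{"dp":[0,0,0],"delta_rot":[0,0,0]},{"dp":[0,0,0],"delta_rot":[0,0,0]}]' 0 30
python3 -c "
from h import *
goto([.5369,.025,.11],90)"
```

```text
clock: 27.82
tcp_pos: [0.4385, 0.346, 0.0145]
orientation: [0.001, 3.141, 0.003]
contact_force: [-0.7, 0.1, 0.5]
grip_width: 0.0855
gripper_force: 0.0
clock: 28.7
tcp_pos: [0.4378, 0.3459, 0.0141]
orientation: [-0.0, 3.142, 0.001]
contact_force: [-1.4, -0.9, 6.0]
grip_width: 0.0431
gripper_force: 29.9
dp [-0.099, -0.3208, -0.0962] rot [0.001, 0.0, 0.0] |dp| 0.349
```

```bash
python3 -m handwheel '[{"dp":[0,0,-0.05],"delta_rot":[0,0,0]},{"dp":[0,0,-0.1],"delta_rot":[0,0,0]},{"dp":[-0.02,-0.05,-0.15],"delta_rot":[0,0,0]},{"dp":[-0.035,-0.11,-0.15],"delta_rot":[0,0,0]},{"dp":[-0.05,-0.17,-0.15],"delta_rot":[0,0,0]},{"dp":[-0.07,-0.23,-0.15],"delta_rot":[0,0,0]},{"dp":[-0.09,-0.29,-0.15],"delta_rot":[0,0,0]},{"dp":[-0.099,-0.321,-0.13],"delta_rot":[0,0,0]},{"dp":[-0.099,-0.321,-0.1],"delta_rot":[0,0,0]},{"dp":[-0.099,-0.321,-0.085],"delta_rot":[0,0,0]},{"dp":[-0.099,-0.321,-0.085],"delta_rot":[0,0,0]},{"dp":[-0.099,-0.321,-0.085],"delta_rot":[0,0,0]}]'
python3 - <<'E'
from h import *
import pickle
f=vision.grab_frame('wrist');pickle.dump(f,open('w11.pkl','wb'));cv2.imwrite('pics/w11.png',f['img'])
goto([.5369,.025,.0721],90)
E
```

```text
clock: 30.2
tcp_pos: [0.5372, 0.0256, 0.0989]
orientation: [-0.002, 3.141, 0.001]
contact_force: [0.1, -0.3, -0.7]
grip_width: 0.0431
gripper_force: 31.1
dp [0.0005, -0.0005, 0.027] rot [0.001, 0.001, 0.001] |dp| 0.027
```

View pics/w11.png

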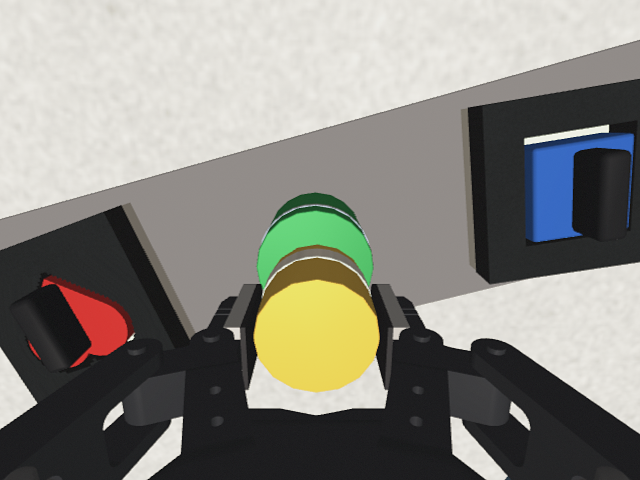

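Run:
```python
from h import *
import pickle
f=pickle.load(open('w11.pkl','rb'))
print("pot top",px2w(f,[[316.5,279],[316.5,392],[254,335],[380,335]],.1248)[:,:2].round(4).tolist())
print("pot bottom front",px2w(f,[316,246],.0848).round(4),"tin top front",px2w(f,[316,210],.058).round(4),"tin sides",px2w(f,[[257,262],[373,262]],.058).round(4).tolist())
```

```text
pot top [[0.5159, 0.0263], [0.5593, 0.0264], [0.5365, 0.005], [0.5364, 0.0481]]
pot bottom front [[0.5171 0.0262 0.0848]] tin top front [[0.507  0.0262 0.058 ]] tin sides [[0.534, -0.0037, 0.058], [0.5339, 0.0552, 0.058]]
```

```bash
python3 -m handwheel '[{"dp":[0.001,-0.0005,0.01],"delta_rot":[0,0,0]},{"dp":[0.001,-0.0005,0.018],"delta_rot":[0,0,0]},{"dp":[0.001,-0.0005,0.023],"delta_rot":[0,0,0]},{"dp":[0.001,-0.0005,0.0255],"delta_rot":[0,0,0]},{"dp":[0.001,-0.0005,0.0265],"delta_rot":[0,0,0]},{"dp":[0.001,-0.0005,0.0265],"delta_rot":[0,0,0]}]'
```

```text
clock: 31.0
tcp_pos: [0.5356, 0.0242, 0.0722]
orientation: [-0.0, -3.141, -0.001]
contact_force: [-2.7, 0.1, 5.2]
grip_width: 0.0431
gripper_force: 32.0
```

Contact made, so I release, retreat and verify.

```bash
python3 -m handwheel '[{"dp":[0,0,0],"delta_rot":[0,0,0]},{"dp":[0,0,0],"delta_rot":[0,0,0]},{"dp":[0,0,0],"delta_rot":[0,0,0]},{"dp":[0,0,0],"delta_rot":[0,0,0]},{"dp":[0,0,0],"delta_rot":[0,0,0]},{"dp":[0,0,-0.03],"delta_rot":[0,0,0]},{"dp":[0,0,-0.08],"delta_rot":[0,0,0]},{"dp":[0,0,-0.13],"delta_rot":[0,0,0]},{"dp":[-0.04,0,-0.15],"delta_rot":[0,0,0]},{"dp":[-0.1,0,-0.15],"delta_rot":[0,0,0]},{"dp":[-0.1,0,-0.15],"delta_rot":[0,0,0]},{"dp":[-0.1,0,-0.15],"delta_rot":[0,0,0]}]' 1
python3 - <<'E'
from h import *
f=vision.grab_frame('wrist'); g=vision.grab_frame('scene')['img']
o=np.zeros((600,800,3),np.uint8);o[:300,:400]=cv2.resize(f['img'],(400,300));o[300:,:]=cv2.resize(g[150:330,210:690 if 0 else 450],(400,300)).repeat(1,1) if 0 else cv2.resize(g[170:320,230:630],(800,300))
cv2.imwrite('pics/end.png',o)
h=cv2.cvtColor(f['img'],cv2.COLOR_BGR2HSV)
for n,lo,hi,z in(("pot",18,35,.098),("tin",45,80,.058)):
    M=((h[...,1]>130)&(h[...,2]>130)&(h[...,0]>lo)&(h[...,0]<hi)).astype(np.uint8)
    c=max(cv2.findContours(M,0,2)[0],key=cv2.contourArea)[:,0]
    print(n,cv2.minEnclosingCircle(px2w(f,c,z)[:,:2].astype(np.float32)))
E
```

```text
clock: 32.5
tcp_pos: [0.635, 0.024, 0.2209]
orientation: [-0.0, -3.139, 0.0]
contact_force: [-1.1, -0.3, 0.5]
grip_width: 0.0856
gripper_force: 0.0
pot ((0.5362997055053711, 0.024887118488550186), 0.021869942545890808)
tin ((0.5368505716323853, 0.0253831148147583), 0.029485831037163734)
```

View pics/end.png

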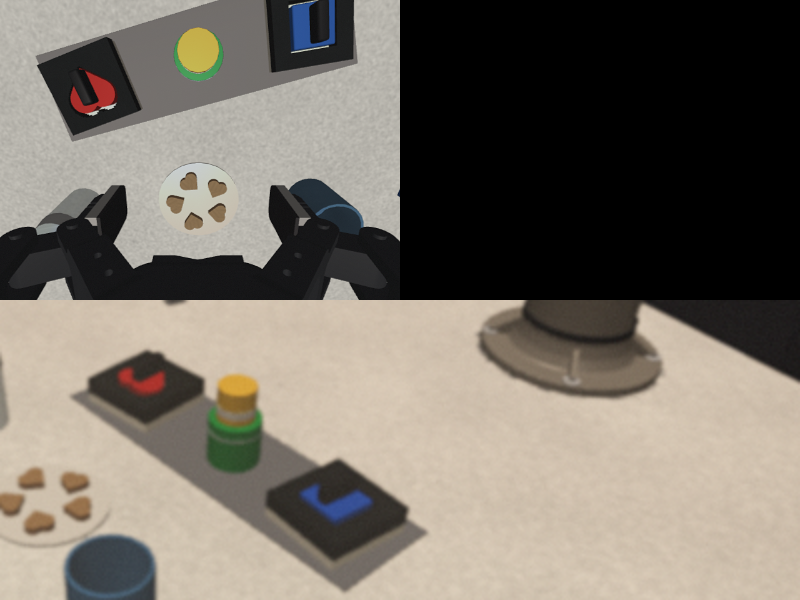

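The picture shows both presses home, the tin upright in the middle of the mat with the pot centred on top to within 1 mm, and the plate, mug and shaker untouched. The gripper is open and clear, so I hand in.

```bash
python3 -c "
from bench import r
print(r.hand_in())"
```

```text
the job is handed in; nothing more can be done
None
```

The job is handed in: both presses are home in their cutouts, the green tin stands midway between the two foam inserts with the yellow pot centred on it to within about 1 mm, and the gripper has let go of everything; it took about 33 s on the robot's clock.

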